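Feel the dish rack's rail for splinters

ROBOT

A 6-joint arm with a two-finger parallel gripper is mounted at the origin on the work surface. World frame = base frame: x ahead of the robot, y to its left, z up, the work surface at z = 0. Lengths are in mm, angles in rad, forces in N, time in s.
With the tool pointing down it reaches from about 350 to 975 mm from the base axis. Payload 7.1 kg.
Tool frame: the origin (TCP) lies on the front face of the gripper's body, between the roots of the fingers; the fingertips stand 80 mm ahead of it and the grasp point (between the pads) lies 61 mm ahead of it (env.tips_ahead is the distance from the TCP to the fingertips, in mm); z points along the fingers, y is the direction in which the jaws open and shut (so a half turn about z gives the same grasp; the last joint's range is limited). The gripper opens to 88 mm and grips with 3 to 60 N. Pads are 20 mm wide; open, the fingers measure 115 mm over their backs; the gripper's body (75 mm by 178 mm) begins 61 mm behind the grasp point.
Start: joints at [-1.324, 0.423, 1.63, -0, 1.089, -0.019], TCP at [164.195, -603.03, 302.675] pointing down, gripper open.
Joint ranges: [-3, 3], [-0.9, 2.11], [0.09, 2.58], [-1.31, 4.45], [0.11, 2.69], [-2.54, 2.54]. Speed limits (rad/s): [2.39, 2.39, 3.01, 3.14, 3.14, 3.14].

INTERFACE

Orientations are given as a unit quaternion [x, y, z, w].
In Python, from station import env, set_gripper, viewer, workorder gives the robot as it stands. Calls block until the motion is done:
- env.reach(position, orientation): joint-space move of the TCP to a pose.
- env.move_l(position, rot=None, rate=150, f_stop=None): straight line of the TCP; rot=None keeps the orientation; rate is the mean speed in mm/s. With f_stop (N) it stops when the force on the tool has changed by that much, and returns True; else False.
- env.move_joints(angles): joint-space move.
- set_gripper(opening): finger opening in mm; the grip force is fixed at half the most; returns when the fingers have stopped.
- env.hold(seconds).
- env.ik(position, orientation): joint angles nearest the present ones, or None.
- env.read_state(): the state.
- viewer.camera(name): name is "side" or "top" or "wrist"; returns the picture (384x512x3 uint8, blue, green, red); there is no depth.
- viewer.camera_params(name): a dict with "fx", "fy", "cx", "cy" (pixels), "pose" (4x4, takes a point from camera to world coordinates); the wrist camera has in their place "tool_from_camera" (4x4, takes a point from camera to tool coordinates, whose origin is the TCP and whose axes are the flange's). Camera axes: x right, y up, looking along -z (the intrinsics and any distortion apply to the point x, -y, -z); pixel columns grow to the right and rows downward; lengths in mm; the calibration is good to about 2 mm. A picture is of the moment at which its call begins: read the wrist's pose just before it. camera_params takes no time and is no camera call.
A pose or a line that the arm cannot do raises env.IKError and nothing moves.
- workorder.sign_off(): hands the job in, once; it reports no verdict.
The state is a dict: "time_s": time; "qpos": joint angles; "dq": joint speeds; "tau": joint torques, N m; "tool_pos": TCP position; "orientation": TCP orientation; "force": force on the tool from outside, world axes, zero at the start; "wrist_torque": the same for the moment, N m; "width": finger opening in mm.
Only numpy, scipy, OpenCV 4.12 (cv2) and the standard library are available. Lean on these libraries where they do the work, as an engineer would, in place of code of your own. Each camera call takes 0.05 s, during which the arm holds its last target.

TASK

Check the wooden toy dish rack for splinters: set your fingertips down on top of its front rail at the white dot beside the red stool, and stroke slowly along the rail to the white dot at the green bottle's end, pressing lightly all the way so that the rail stays slightly sunk on its soft rubber blocks, without lifting off in between and without pressing it down to its stop. Then lift your fingers clear. Do not pinch or pick up anything, and leave the plates, stool, bottle and other toys where they stand.

Things in the scene. Friction and masses are not known exactly. Their poses are not given: they have to be found in the camera images.
- rail_mid (a point): Middle of the top of the dish rack's front rail: a darker wooden bar 200 mm long (y), 20 wide (x), 12 thick, along the robot's side of the fixed light-wood rack (200 x 116 mm), top 130 mm above the table at rest. y along the rail, z up, x across it towards the plates. It moves only straight down; this point sinks with it. Nothing beside it within 15 mm stands as high.
- dot_a (a point): Centre of the white dot (18 mm across, flat) on top of the rail 75 mm from the middle, at the rail's local +y end.
- dot_b (a point): Centre of the white dot (18 mm across, flat) on top of the rail 75 mm from the middle, at the rail's local -y end.
- stool_mid (a point): Red plastic toy stool, round seat 64 mm across, 88 mm tall, loose, standing beside one end of the rack (either end; it changes). Point on its axis, half-way up, 44 mm above its feet; z up.
- bottle_mid (a point): Green glass toy bottle with white twist cap, 42 mm across, 125 mm tall, loose, standing beside the other end of the rack. Point on its axis half-way up; z up.
- saucepan_mid (a point): Steel toy saucepan, 92 mm across, 50 mm tall, with a black handle reaching 125 mm from its centre along its y; loose bystander. Point on its axis half-way up.
- mug_mid (a point): Yellow plastic toy mug, 56 mm across, 50 mm tall; loose bystander. Point on its axis half-way up.
- bowl_mid (a point): Blue plastic toy bowl, 90 mm across, 32 mm tall; loose bystander. Point on its axis half-way up.
- plate0_mid (a point): White plastic toy plate, a disc 96 mm across and 6 mm thick standing on edge in a slot of the rack, loose, its face normal along its y (along the rack); its top is about 112 mm above the table, lower than the rail. Point at its centre.
- plate1_mid (a point): White plastic toy plate, a disc 96 mm across and 6 mm thick standing on edge in a slot of the rack, loose, its face normal along its y (along the rack); its top is about 112 mm above the table, lower than the rail. Point at its centre.
- plate2_mid (a point): White plastic toy plate, a disc 96 mm across and 6 mm thick standing on edge in a slot of the rack, loose, its face normal along its y (along the rack); its top is about 112 mm above the table, lower than the rail. Point at its centre.
- rail (a joint): How far the rail is pressed down on its soft rubber blocks, in m: 0 at rest, springs back by itself. It starts to sink at about 0.6 N and gives about 1.5 mm per further newton (4 mm deep takes about 3.2 N), with a hard stop at 12 mm (about 8.5 N). A light touch is 2 to 8 mm deep.

How it is judged:
By the outcome, as a careful person would: the job done as asked, in the order asked, and still so for the second after the job is handed in, with the robot touching nothing.
It also fails if it takes over 45 s, if anything falls off the work surface, if the arm or the gripper's body presses on something with over 40 N, if the wrist force passes 120 N, or if a joint passes its speed limit or range.

## Working session

There is one attempt and no reset: what is moved stays moved. The work goes in short steps, each a Python script; the robot and the scene stay as the last script left them, time stands still between calls to the robot, and variables do not carry over. Pictures are saved under pics/ and viewed, and the job is handed in when it is done.

```bash
mkdir -p pics; ls; python3 - <<'E'
from station import env, viewer
import cv2
for n in ("side","top","wrist"):
    cv2.imwrite(f"pics/{n}0.png",viewer.camera(n)); p=viewer.camera_params(n); print(n,p)
s=env.read_state(); print(s); print(env.tips_ahead)
E
```

```text
pics
side {'fx': 394.6330374892433, 'fy': 394.6330374892433, 'cx': 259.18646602182963, 'cy': 182.15660875771889, 'pose': array([[-9.53528121e-01,  1.94783108e-01, -2.29877498e-01,
         2.33743000e+02],
       [-3.00885627e-01, -6.55761827e-01,  6.92419140e-01,
         6.40330245e+02],
       [-1.58733358e-02,  7.29407956e-01,  6.83894780e-01,
         7.90973671e+02],
       [ 0.00000000e+00,  0.00000000e+00,  0.00000000e+00,
         1.00000000e+00]])}
top {'fx': 373.1373685116102, 'fy': 373.1373685116102, 'cx': 258.23823813735504, 'cy': 194.12530161011355, 'pose': array([[ 2.30181016e-02,  9.97371987e-01, -6.86970644e-02,
         4.17222702e+02],
       [-9.99670636e-01,  2.21822013e-02, -1.29061415e-02,
        -5.75887147e+01],
       [-1.13483719e-02,  6.89715130e-02,  9.97554081e-01,
         1.14476461e+03],
       [ 0.00000000e+00,  0.00000000e+00,  0.00000000e+00,
         1.00000000e+00]])}
wrist {'fx': 336.00547213354525, 'fy': 336.00547213354525, 'cx': 254.62931926068708, 'cy': 190.76405418072102, 'tool_from_camera': array([[ 5.23394755e-04,  9.51928205e-01,  3.0632
[... 296 characters left out ...]
ime_s': 0.15, 'qpos': array([-1.32398559e+00,  4.23687599e-01,  1.63048614e+00, -1.80833288e-05,
        1.08859628e+00, -1.89813636e-02]), 'dq': array([ 6.43636631e-04, -3.37865907e-03, -3.54342545e-03,  9.65280657e-04,
        8.90061705e-04, -1.89571592e-05]), 'tau': array([ 5.97299550e-04, -5.44982064e+01, -2.73919237e+01,  6.43489184e-02,
        2.04318232e-02, -3.79088453e-05]), 'tool_pos': array([ 164.12351115, -602.72652772,  302.07741244]), 'orientation': array([ 9.91181581e-01,  1.32509345e-01, -7.48711007e-05, -5.83957910e-04]), 'force': array([ 0.11464661, -0.11541902,  0.0764564 ]), 'wrist_torque': array([-0.01120792,  0.02833895,  0.00791022]), 'width': 88.15033833257532}
80.0
```

View pics/top0.png

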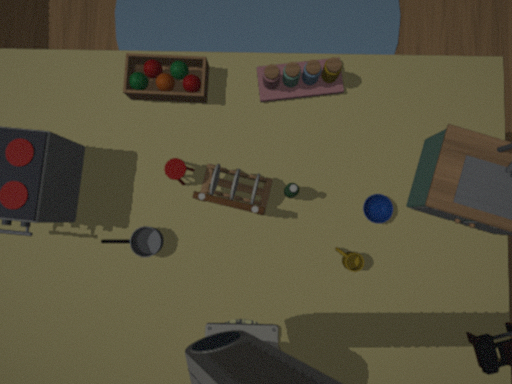

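View pics/side0.png

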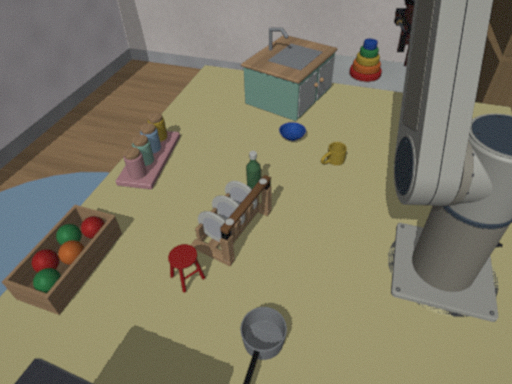

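Top view: the stool is at about (176,169) and the bottle at (291,190). The front-rail dots are near (202,197) at the stool end and (255,209) at the bottle end. The side view shows dots near (229,222) and (263,182). Next I'll measure the dots.

```bash
cat > h.py <<'E'
import numpy as np, cv2
def ray(p,u,v,pose=None):
    T=p["pose"] if pose is None else pose
    d=np.array([(u-p["cx"])/p["fx"],-(v-p["cy"])/p["fy"],-1.])
    return T[:3,3], T[:3,:3]@d
def plane(p,u,v,z,pose=None):
    o,d=ray(p,u,v,pose); return o+d*(z-o[2])/d[2]
def white(im,u,v,r=9,thr=None):
    h,w=im.shape[:2]; x0,y0=int(u-r),int(v-r)
    c=im[y0:y0+2*r+1,x0:x0+2*r+1].astype(float)
    m=c.min(2); t=thr or 0.5*(m.max()+np.median(m))
    n,l,s,ce=cv2.connectedComponentsWithStats((m>t).astype(np.uint8))
    for i in range(1,n): print("  blob",ce[i]+[x0,y0],s[i,4],m[l==i].mean())
    return c
E
python3 - <<'E'
from h import *
from station import viewer
for n,pts in (("top",[(202,197),(255,209)]),("side",[(229,222),(263,182)])):
    im=cv2.imread(f"pics/{n}0.png");p=viewer.camera_params(n)
    for q in pts:
        print(n,q,plane(p,*q,130)); white(im,*q)
    u,v=pts[0]; cv2.imwrite(f"pics/{n}_crop.png",cv2.resize(im[150:270,150:310],None,fx=5,fy=5,interpolation=cv2.INTER_CUBIC))
E
```

```text
top (202, 197) [475.82871689 108.82997987 130.        ]
  blob [201.24 195.8 ] 25 105.44
top (255, 209) [446.37923112 -36.59000926 130.        ]
  blob [254.5        208.66666667] 30 101.3
side (229, 222) [481.19551283 113.17965949 130.        ]
  blob [225.72413793 214.        ] 29 126.79310344827586
  blob [225.63636364 221.14285714] 77 139.58441558441558
side (263, 182) [447.12760434 -32.07754449 130.        ]
  blob [271.55 177.85] 20 111.8
  blob [262.53125 180.90625] 32 138.21875
  blob [272.  189.5] 4 108.5
```

View pics/top_crop.png

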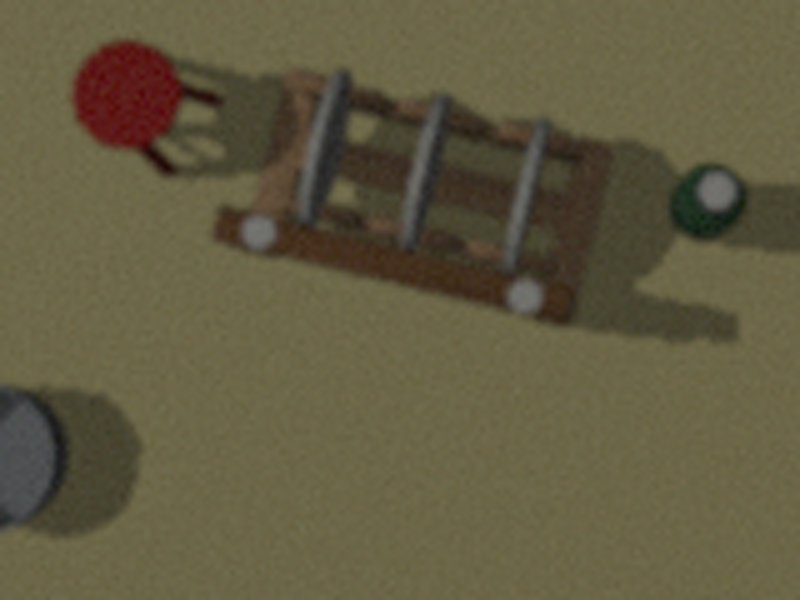

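View pics/side_crop.png

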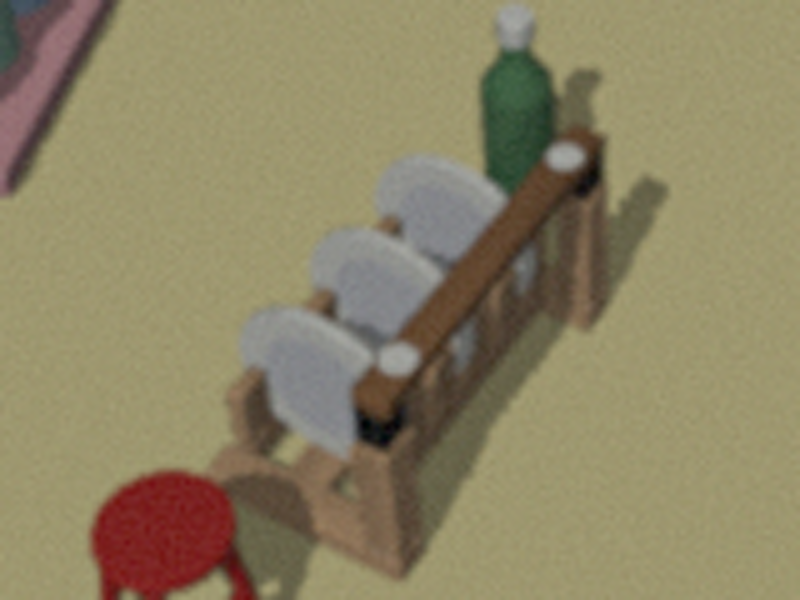

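```bash
cat >> h.py <<'E'
from scipy.spatial.transform import Rotation as R
def quat(A,B):
    r=(B-A)[:2]; r=r/np.linalg.norm(r); y=np.array([r[0],r[1],0]); z=np.array([0,0,-1.]); x=np.cross(y,z)
    return R.from_matrix(np.c_[x,y,z]).as_quat()
E
python3 - <<'E'
from h import *
from station import viewer,env,set_gripper
def tri(a,b):
    (o1,d1),(o2,d2)=ray(viewer.camera_params("top"),*a),ray(viewer.camera_params("side"),*b)
    s=np.linalg.lstsq(np.c_[d1,-d2],o2-o1,rcond=None)[0]
    return (o1+s[0]*d1+o2+s[1]*d2)/2
P=[]
for a,b in (((201.24,195.8),(229.4,221.4)),((254.5,208.67),(262.8,181.2))):
    t,s=plane(viewer.camera_params("top"),*a,130),plane(viewer.camera_params("side"),*b,130)
    print(t,s,tri(a,b)); P.append((t+s)/2)
A,B=P; print(np.linalg.norm(A-B)); q=quat(A,B); M=(A+B)/2; print(A,B,q)
set_gripper(0)
env.reach([M[0],M[1],330],q)
env.hold(0.3)
s=env.read_state(); im=viewer.camera("wrist"); cv2.imwrite("pics/w1.png",im)
print(s["time_s"],s["tool_pos"],s["orientation"],s["force"],s["width"],s["qpos"])
E
```

```text
[479.06289169 111.01777202 130.        ] [480.96691951 111.27731377 130.        ] [479.94229683 111.27943777 130.26041641]
[447.24513399 -35.20935391 130.        ] [448.44327905 -34.68288344 130.        ] [447.87424259 -35.02844577 129.81191094]
149.59382283152726
[480.0149056 111.1475429 130.       ] [447.84420652 -34.94611867 130.        ] [ 0.99413335 -0.10816137  0.          0.        ]
4.3 [463.9834074   37.85354895 329.94002646] [ 9.94107047e-01 -1.08402843e-01 -5.80568367e-05  3.75075082e-06] [-0.02287992 -0.25631105  1.31358737] 0.39708368993124765 [5.58325041e-02 1.50137805e-01 1.94429507e+00 1.34037465e-05
 1.04727555e+00 1.84385470e+00]
```

View pics/w1.png

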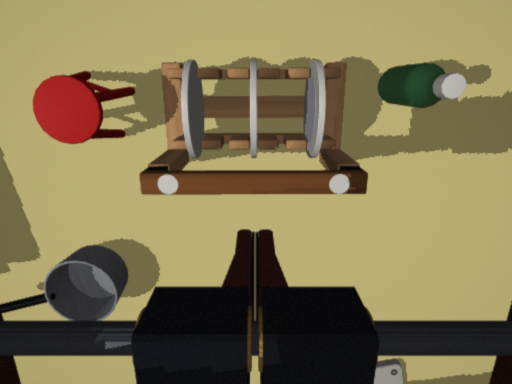

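The wrist view shows both dots clearly, A (stool end) at (168,184) and B (bottle end) at (340,184). The two fixed views agree to within 2 mm and the dots are 149.6 mm apart. I'll cross-check with the wrist view, then hover over A and read the force bias there.

```bash
python3 - <<'E'
from h import *
from station import viewer,env
im=cv2.imread("pics/w1.png"); p=viewer.camera_params("wrist")
s=env.read_state(); T=np.eye(4);T[:3,:3]=R.from_quat(s["orientation"]).as_matrix();T[:3,3]=s["tool_pos"]
C=T@p["tool_from_camera"]
for q in ((168,184),(340,184)):
    white(im,*q,r=14,thr=110); print(plane(p,*q,130,C))
A=np.array([480,111.1,130]);B=np.array([447.9,-34.9,130]);q=quat(A,B)
env.reach([A[0],A[1],240],q)
for i in range(4):
    env.hold(0.2); s=env.read_state(); print(s["time_s"],s["tool_pos"],s["force"])
E
```

```text
blob [167.58711217 186.81384248] 419 162.96897374701672
[480.38092785 112.42457788 130.        ]
  blob [339.1292517  187.05668934] 441 156.11337868480726
[447.93842377 -34.94268834 130.        ]
5.0917 [480.72067976 110.35925427 241.53353603] [-0.33424935 -0.94647188 -0.18546286]
5.2917 [480.28244411 110.65133312 240.79603555] [-0.35015315  0.0505771   0.00111113]
5.4917 [480.02373562 110.97099633 240.15867559] [0.5090433  0.35561794 0.35439388]
5.6917 [479.97464895 111.1215949  239.9578243 ] [ 0.00200489 -0.11032522  0.47850025]
```

```bash
python3 - <<'E'
from h import *
from station import viewer,env
A=np.array([479.8,111.4]);B=np.array([447.6,-34.9])
def avg(n=8,dt=0.05):
    f=[];z=[]
    for i in range(n):
        env.hold(dt); s=env.read_state(); f.append(s["force"]); z.append(s["tool_pos"])
    return np.mean(f,0),np.std(f,0),np.mean(z,0)
env.move_l([*A,216],rate=40); env.hold(0.6)
f0,sd,p=avg(); print("bias",f0,sd,p)
r=env.move_l([*A,206],rate=8,f_stop=3.2); print(r,env.read_state()["tool_pos"])
env.hold(0.3)
f,sd,p=avg(); print("touch",f-f0,sd,p,env.read_state()["time_s"])
np.save("f0.npy",f0)
E
```

```text
bias [-0.1501277   0.0183784  -0.12539074] [0.44817768 0.31524449 0.66934149] [479.79366294 111.39166692 216.00184402]
True [479.77692435 111.40746572 206.37115971]
touch [1.92997477 0.39933347 3.63788122] [0.40480051 0.64205341 0.6259413 ] [479.74687888 111.40260095 206.26737001] 9.2667
```

Contact is about 3.6 N at 3.7–4.6 mm depth, judged by height and by force. Now the stroke, checking the force in short segments.

```bash
python3 - <<'E'
from h import *
from station import viewer,env
A=np.array([479.8,111.4]);B=np.array([447.6,-34.9]); f0=np.load("f0.npy"); z=205.9
for k in range(1,6):
    env.move_l([*(A+(B-A)*k/5),z],rate=22)
    F=[];Z=[]
    for i in range(6):
        env.hold(0.05); s=env.read_state(); F.append(s["force"]-f0); Z.append(s["tool_pos"])
    F=np.mean(F,0); print(k,F.round(2),np.mean(Z,0).round(2),round(s["time_s"],2))
    d=(F[2]-0.6)*1.5
    if d<3: z-=min(1,4.5-d)
    elif d>6.3: z+=min(1,d-5)
env.hold(0.3)
cv2.imwrite("pics/s2.png",viewer.camera("side"))
print(env.read_state()["force"]-f0)
E
```

```text
1 [0.81 0.71 4.25] [473.35  82.11 205.88] 11.07
2 [0.97 0.82 3.63] [466.9   52.85 205.88] 12.88
3 [0.4  0.31 3.72] [460.46  23.58 205.89] 14.69
4 [0.36 0.53 3.54] [454.02  -5.67 205.88] 16.5
5 [0.23 0.84 3.84] [447.59 -34.93 205.9 ] 18.31
[0.09938003 0.10520679 4.24799945]
```

View pics/s2.png

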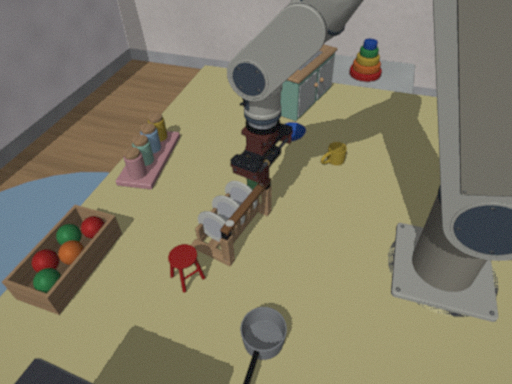

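The fingers rest at the bottle-end dot, near (262,182), and the force stayed at about 3.5–4.3 N all along. Now I'll lift straight up and check.

```bash
python3 - <<'E'
from h import *
from station import viewer,env,workorder
f0=np.load("f0.npy")
env.move_l([447.6,-34.9,330],rate=60); env.hold(0.7)
s=env.read_state(); print(s["time_s"],s["tool_pos"],s["force"]-f0)
a=viewer.camera("side"); b=viewer.camera("top"); cv2.imwrite("pics/end.png",np.hstack([a[100:384,100:500],b[100:384,100:500]]))
E
```

```text
21.575 [447.60921929 -34.90018644 330.01360016] [0.15395227 0.16650488 0.38856144]
```

View pics/end.png

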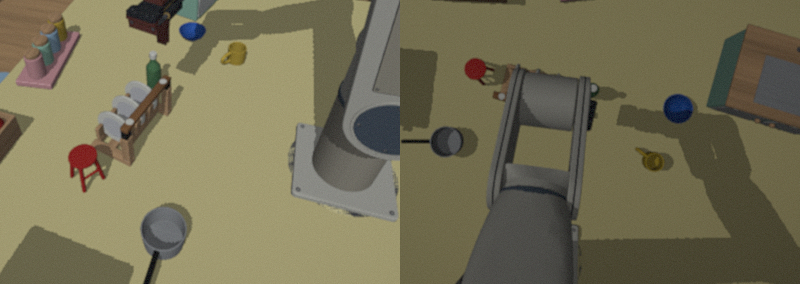

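The gripper is clear of the rack. The stool (side view about (183,257) in full-frame pixels), bottle, plates and the other toys stand where they were.

```bash
python3 - <<'E'
from station import env,workorder
print(workorder.sign_off())
E
```

```text
the job is handed in; nothing more can be done
None
```

I stroked the rail with closed fingertips from the white dot by the red stool to the white dot at the bottle's end, then lifted straight up 200 mm clear and handed the job in. The robot's clock read about 21.6 s at the last check.

- **Finding the dots:** the top, side and wrist views agreed to about 2 mm, and the dots came out 149.6 mm apart against the nominal 150 mm.
- **Pressure:** readings at the touch-down, at four points along the way and at the end were 3.5–4.3 N with the height held steady. That is about 4–5.5 mm of sink, inside the 2–8 mm band. The force sensor was noisy (about 0.6 N per reading), so the averages are better than any single sample. I read the force only at these stops, not while the fingers were moving.
- **After lifting:** the force was near zero (about 0.4 N, within the noise). By eye in the side view, the stool, bottle, plates and other toys had not moved; the arm hid most of the rack in the top view.

No check failed.

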